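# Draw the bottom plate from the stack magazine and load it tongue-first in the hand punch

## Task

Take the bottom metal plate from the stack magazine: draw it out by the tongue that sticks out of the mouth, so that the three plates above stay in the magazine and settle down in it. Lay it flat on the bench and let go, take it again by its wide end, and slide it tongue first between the guides of the hand punch, under the head, fully home against the stop. Let go of it there and leave the other things on the bench where they are.

Things in the scene. Friction and masses are not known exactly. Their poses are not given: they have to be found in the camera images.
- plate_mid (a point): Plate to draw, bottom of four alike: bare metal, 140 mm long, 10 thick, 0.1-0.2 kg: a wide end 95 long, 40 wide, then a tongue 45 long, 20 wide on the same centre line. Point: middle of length, width and thickness; x to the tongue's tip (tip +70 mm, shoulder +25, far end -70, weight acts at -9), z up. At first it lies on the magazine's floor, tongue 32-38 mm out of the mouth.
- plate_tip (a point): centre of the tip face of that plate's tongue (x = +70 mm from plate_mid); same axes
- spare1_mid (a point): bare metal plate with the same shape as plate_mid's, loose in the magazine; the point is its centre, half-way through its 10 mm thickness; x towards its tongue, z up. At the start it is number 2 from the bottom (z = 40 mm in the magazine's frame).
- spare2_mid (a point): bare metal plate with the same shape as plate_mid's, loose in the magazine; the point is its centre, half-way through its 10 mm thickness; x towards its tongue, z up. At the start it is number 3 from the bottom (z = 50 mm in the magazine's frame).
- spare3_mid (a point): bare metal plate with the same shape as plate_mid's, loose in the magazine; the point is its centre, half-way through its 10 mm thickness; x towards its tongue, z up. At the start it is number 4 from the bottom (z = 60 mm in the magazine's frame).
- magazine: Fixed stack magazine: metal box open at the top, 152 x 52 mm, low bolt lugs at its sides. Origin: centre of its underside, on the bench; x points out of the mouth. Inside 144 x 44 mm, walls 4 mm, floor 25 mm above the bench; side walls 59 mm high, end walls 71 mm.
- mouth (a point): the magazine's mouth, in the outer face of its end wall (76 mm along x from magazine), at floor height, 25 mm above the bench: 44 mm wide, 15 mm high, so only the lowest plate passes, sliding level along +x. Under the tongue is only the bench. The plates above press lightly on the lowest and drop 10 mm when it has gone.
- press: Fixed hand punch press. Origin: on the bench, under the middle of a plate that is fully home; x: the way the plate slides in. Steel deck 40 mm above the bench, x = -30 to +70 mm, 80 wide. A home plate lies on it, centre 45 mm above the bench, its wide end overhanging the deck by 40 mm. Two guides on the deck: 12 mm high, 44 mm apart, x = -20 to +22 mm, flared entrances from x = -30 mm.
- stop (a point): centre of the stop for the tongue's tip, 45 mm above the bench: the face of the press column at x = +70 mm from press (column 70 wide, 230 high). The head overhangs the deck from x = 30 mm to the column, 56 wide, underside 75 mm above the bench, with a fixed punch 18 mm across down to 66 mm. In front of x = 30 mm the deck is open from above. The lever does not move.
- tin: bystander: round metal tin 72 mm across, 70 mm high; origin at the centre of its underside
- spool: bystander: wooden thread spool 48 mm across, 50 mm high; origin at the centre of its underside
- driver: bystander: screwdriver 170 mm long lying on the bench
Not all that is in view belongs to the job. Leave any red or turquoise look-alike of the part that bears plate_mid alone.

How it is judged:
By the outcome, as a careful person would: the job done as asked, in the order asked, and still so for the second after the job is handed in, with the robot touching nothing.
It also fails if it takes over 58 s, if anything falls off the work surface, if the arm or the gripper's body presses on something with over 40 N, if the wrist force passes 120 N, or if a joint passes its speed limit or range.

## Robot

A 6-joint arm with a two-finger parallel gripper is mounted at the origin on the work surface. World frame = base frame: x ahead of the robot, y to its left, z up, the work surface at z = 0. Lengths are in mm, angles in degrees, forces in N, time in s.
With the tool pointing down it reaches from about 325 to 925 mm from the base axis. Payload 3.1 kg.
Tool frame: the origin (TCP) lies at the very end of the fingers, on their centre line; the grasp point (between the pads) lies grasp_offset behind it (grasp_offset is the distance from the TCP to the grasp point, in mm); z points along the fingers, x is the direction in which the jaws open and shut, and the axes are right-handed (so a half turn about z gives the same grasp; the last joint's range is limited). The gripper opens to 85 mm and grips with 20 to 120 N. Pads are 22 mm wide; open, the fingers measure 114 mm over their backs; the gripper's body (76 mm by 85 mm) begins 54 mm behind the grasp point. The pads swing forward as they close: fully open they stand 13 mm farther back than shut.
Start: joints at [-69.912, 12.427, 92.441, -0, 75.132, -6.429], TCP at [279.056, -559.255, 206.8] pointing down, gripper open.
Joint ranges: [-157.48, 157.48], [-44.54, 120.13], [17.64, 146.25], [-64.5, 244.5], [7.68, 150.69], [-147.95, 147.95]. Speed limits (degrees/s): [159.86, 159.86, 180, 180, 180, 180].

## Interface

Orientations are given as [roll, pitch, yaw] about the fixed x, y, z axes, in that order (R = Rz(yaw) Ry(pitch) Rx(roll)).
In Python, from station import * gives the robot as it stands. Calls block until the motion is done:
- goto(position, orientation): joint-space move of the TCP to a pose.
- move_l(position, attitude=None, speed=150): straight line of the TCP; attitude=None keeps the orientation; speed is the mean speed in mm/s.
- move_j(angles): joint-space move.
- grip(opening, squeeze=None): finger opening in mm; squeeze is the grip in N (None keeps the last); returns when the fingers have stopped.
- wait(seconds).
- solve_ik(position, orientation): joint angles nearest the present ones, or None.
- get_obs(): the state.
- get_image(name): name is "side" or "top" or "wrist"; returns the picture (480x640x3 uint8, red, green, blue); there is no depth.
- get_calibration(name): a dict with "fx", "fy", "cx", "cy" (pixels), "R" (3x3) and "t" (3): a world point X has camera coordinates R X + t; the wrist camera has in their place "mount" (4x4, takes a point from camera to tool coordinates, whose origin is the TCP and whose axes are the tool frame's). Camera axes: x right, y down, z forward; pixel columns grow to the right and rows downward; lengths in mm; the calibration is good to about 2 mm. A picture is of the moment at which its call begins: read the wrist's pose just before it. get_calibration takes no time and is no camera call.
A pose or a line that the arm cannot do raises Unreachable and nothing moves.
- sign_off(): hands the job in, once; it reports no verdict.
Trained networks look in the newest picture that a camera, given by its name, has taken for a name from the list of things; names that differ only in an ending like _2 or _b are one class to them, and where a whole thing is asked for, a point or a joint stands for the part that bears it (a point fixed in the world has none). Each returns a list of dicts, best first, with "score" (0 to 1); they miss things now and then, are a little off and sometimes report something else, mostly with a low value. They report only what shows in the picture. A call takes as long as a camera call. They do not tell look-alikes from the thing itself.
- spot_in(name, camera): "extent" ([centre column, centre row, width, height] in pixels, round what is visible of it).
- regions_of(name, camera): "region" (480x640 bool, what is visible of it) and "extent" ([centre column, centre row, width, height] in pixels, round what is visible of it).
The state is a dict: "t": time; "joint_pos": joint angles; "qvel": joint speeds; "effort": joint torques, N m; "tcp_pos": TCP position; "ee_rot": TCP orientation; "wrist_force": force on the tool from outside, world axes, zero at the start; "moment": the same for the moment, N m; "grip_width": finger opening in mm.
Only numpy, scipy, OpenCV 4.12 (cv2) and the standard library are available. Lean on these libraries where they do the work, as an engineer would, in place of code of your own. Each camera call takes 0.05 s, during which the arm holds its last target.

## Working session

There is one attempt and no reset: what is moved stays moved. The work goes in short steps, each a Python script; the robot and the scene stay as the last script left them, time stands still between calls to the robot, and variables do not carry over. Pictures are saved under pics/ and viewed, and the job is handed in when it is done.

```bash
mkdir -p pics; ls
python3 - <<'E'
from station import *
import cv2
o=get_obs(); print({k:(v if not hasattr(v,'round') else v) for k,v in o.items()})
for n in ["side","top","wrist"]:
    im=get_image(n); cv2.imwrite(f"pics/{n}0.png",im[:,:,::-1])
    print(n,get_calibration(n))
try: print(grasp_offset)
except Exception as e: print(e)
E
```

```text
pics
{'t': 0.0, 'joint_pos': array([-6.99131883e+01,  1.24783677e+01,  9.25293634e+01, -1.19487325e-03,
        7.51309028e+01, -6.42938986e+00]), 'qvel': array([ 0.06449488,  0.02407085,  0.1339788 ,  0.12070387, -0.13376787,
       -0.03312208]), 'effort': array([ 7.58215610e-04, -3.96846557e+01, -3.03851902e+01, -1.40542484e-04,
        9.58274177e-03,  1.93991937e-06]), 'tcp_pos': array([ 278.73479596, -558.42345045,  205.44283805]), 'ee_rot': array([-1.79985623e+02,  1.37891222e-01, -6.34834732e+01]), 'wrist_force': array([ 0.06525255,  0.67406116, -0.48933396]), 'moment': array([-0.01181953, -0.03779045, -0.03565765]), 'grip_width': 85.17273675840157}
side {'fx': 618.6371665440107, 'fy': 618.6371665440107, 'cx': 318.8037480665331, 'cy': 241.4206079860967, 'R': array([[-0.92676148, -0.375181  ,  0.01877181],
       [-0.2555195 ,  0.59297071, -0.76360691],
       [ 0.27535967, -0.71247804, -0.64540847]]), 't': array([ 539.71831642,  148.04052422, 1479.0086495 ])}
top {'fx': 514.7254534284659, 'fy': 514.7254534284659, 'cx': 321.1702944255782, 'cy': 240.1117696649813, 'R': array([[-6.73726690e-02, -9.97727771e-01, -4.66944679e-04],
       [-9.69731642e-01,  6.55922741e-02, -2.35198204e-01],
       [ 2.34694408e-01, -1.53931197e-02, -9.71947317e-01]]), 't': array([ 90.60316023, 581.64714739, 972.903954  ])}
wrist {'fx': 393.6402070184042, 'fy': 393.6402070184042, 'cx': 319.5111636055625, 'cy': 234.63441555229215, 'mount': array([[ 9.99998487e-01, -1.61692848e-03,  6.41429240e-04,
        -2.80569401e-01],
       [ 1.38253994e-03,  9.62564185e-01,  2.71050326e-01,
        -6.89348289e+01],
       [-1.05568581e-03, -2.71049029e-01,  9.62564964e-01,
        -1.66755423e+02],
       [ 0.00000000e+00,  0.00000000e+00,  0.00000000e+00,
         1.00000000e+00]])}
18.700000000000003
```

View pics/top0.png

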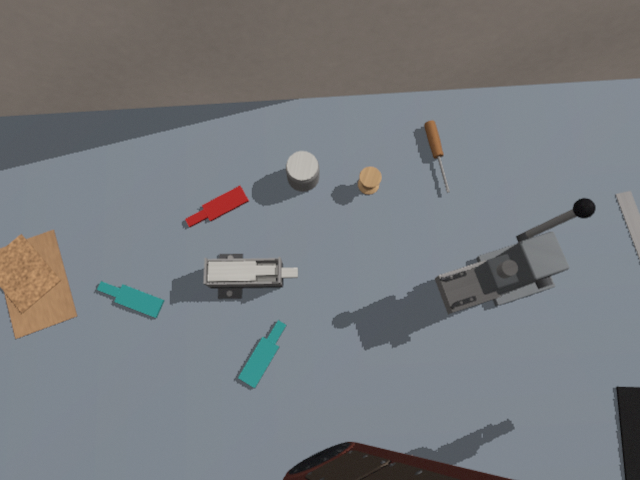

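View pics/side0.png

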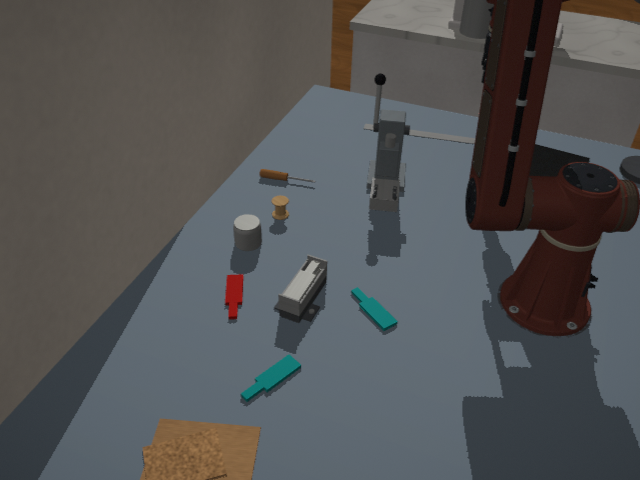

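View pics/wrist0.png

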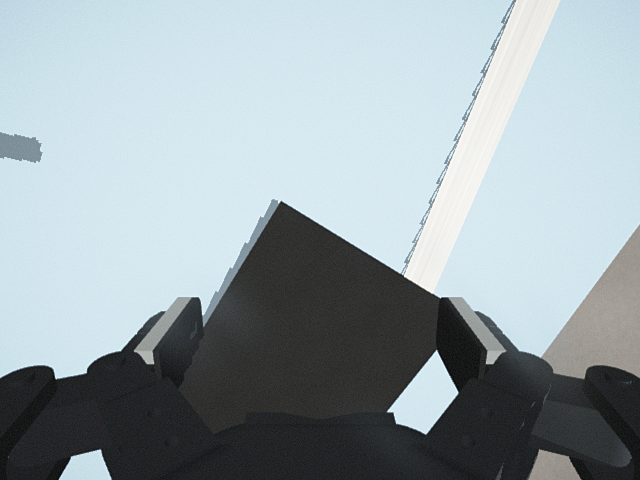

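The top view shows the magazine at about (245,272), with the tongue pointing right and its tip at (298,272). The press deck is at about (465,290) and its column at (545,255). The side view agrees on the layout. I'll convert these to rough world positions next.

```bash
cat > h.py <<'E'
from station import *
import numpy as np, cv2
from scipy.spatial.transform import Rotation as Ro
def cam(name,obs=None):
    c=get_calibration(name)
    K=np.array([[c['fx'],0,c['cx']],[0,c['fy'],c['cy']],[0,0,1]])
    if name=='wrist':
        o=obs; Rt=Ro.from_euler('xyz',o['ee_rot'],degrees=True).as_matrix()
        M=np.eye(4);M[:3,:3]=Rt;M[:3,3]=o['tcp_pos']
        T=np.linalg.inv(M@c['mount'])
        return K,T[:3,:3],T[:3,3]
    return K,np.array(c['R']),np.array(c['t'])
def unproj(C,uv,z):
    K,R,t=C
    d=R.T@np.linalg.inv(K)@np.array([uv[0],uv[1],1.]); o=-R.T@t
    return o+d*(z-o[2])/d[2]
def proj(C,X):
    K,R,t=C
    p=(R@np.atleast_2d(X).T).T+t; p=p@K.T
    return p[:,:2]/p[:,2:]
E
python3 - <<'E'
from h import *
C=cam('top')
for n,uv,z in [('tip',(298,272),35),('mag far',(206,272),71),('mag mouth',(282,272),71),('deckL',(440,291),40),('col top',(545,255),230),('tin',(302,162),70),('spool',(370,177),50),('dl corner front',(440,280),52),('dl corner b',(455,311),52)]:
    p=unproj(C,uv,z); print(n,p.round(0))
im=cv2.imread('pics/top0.png')
a=cv2.resize(im[235:315,180:310],None,fx=6,fy=6,interpolation=cv2.INTER_CUBIC); cv2.imwrite('pics/a.png',a)
a=cv2.resize(im[190:330,425:600],None,fx=4,fy=4,interpolation=cv2.INTER_CUBIC); cv2.imwrite('pics/b.png',a)
E
```

```text
tip [530. 103.  35.]
mag far [536. 285.  71.]
mag mouth [526. 133.  71.]
deckL [ 471. -183.   40.]
col top [ 496. -322.  230.]
tin [757.  80.  70.]
spool [722. -62.  50.]
dl corner front [ 492. -183.   52.]
dl corner b [ 428. -205.   52.]
```

View pics/a.png

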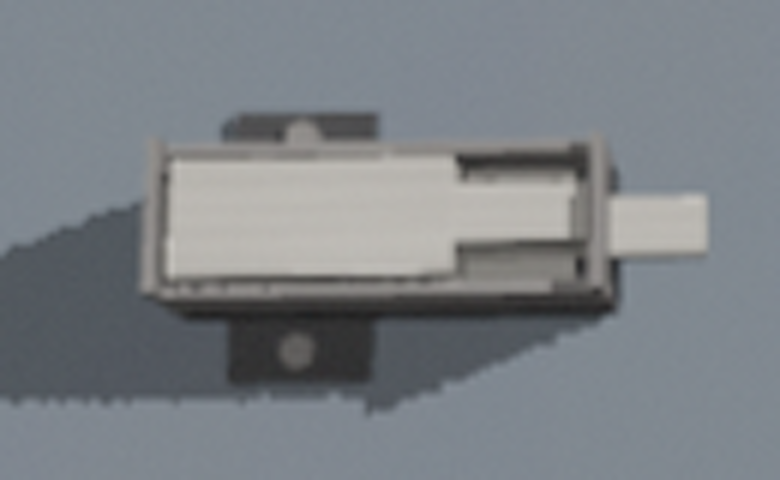

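View pics/b.png

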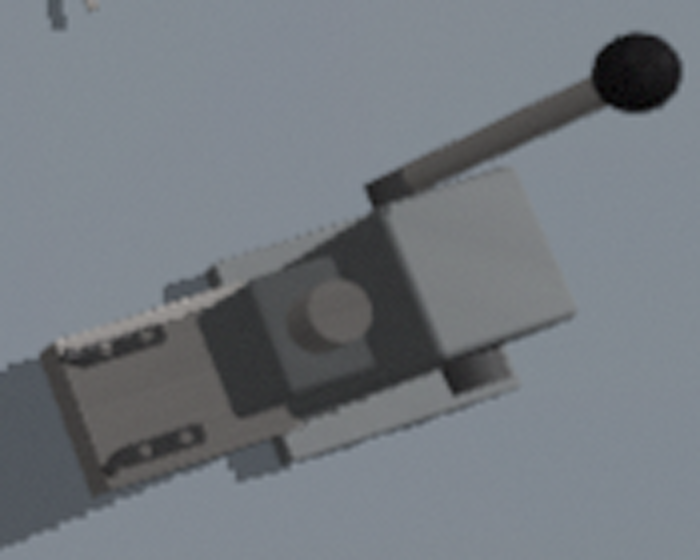

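Run:
```python
from h import *
goto([530,60,170],[180,0,0])
wait(0.3)
o=get_obs(); im=get_image('wrist'); cv2.imwrite('pics/w1.png',im[:,:,::-1])
np.save('w1.npy',np.r_[o['tcp_pos'],o['ee_rot']]); print(o['t'],o['tcp_pos'],o['ee_rot'],o['joint_pos'])
im=get_image('top'); cv2.imwrite('pics/top1.png',im[:,:,::-1])
# reach feasibility
for p,y in [((530,100,25),0),((530,60,25),0),((560,-270,250),-75),((480,-140,45),15),((480,-140,260),-75)]:
    print(p,y,solve_ik(p,[180,0,y]))
```

```text
2.8333 [530.0927489   59.58596145 169.99856161] [ 1.79997965e+02  2.22725842e-03 -4.21188412e-02] [-1.12564184e+00  3.29415195e+00  1.06786592e+02 -2.21064627e-03
  6.99214441e+01 -1.08276407e+00]
(530, 100, 25) 0 [ 3.22771495e+00  1.53998472e+01  1.10752197e+02 -2.54444375e-14
  5.38479559e+01  3.22771495e+00]
(530, 60, 25) 0 [-1.08227394e+00  1.47699045e+01  1.11562337e+02 -2.54444375e-14
  5.36677589e+01 -1.08227394e+00]
(560, -270, 250) -75 [-3.22056986e+01  1.02359684e+01  9.03346215e+01 -2.54444375e-14
  7.94294102e+01  4.27943014e+01]
(480, -140, 45) 15 [-2.43080510e+01  9.17764609e+00  1.15673345e+02 -2.54444375e-14
  5.51490089e+01 -3.93080510e+01]
(480, -140, 260) -75 [-2.43080510e+01 -5.47162891e+00  1.05526777e+02 -2.54444375e-14
  7.99448521e+01  5.06919490e+01]
```

View pics/w1.png

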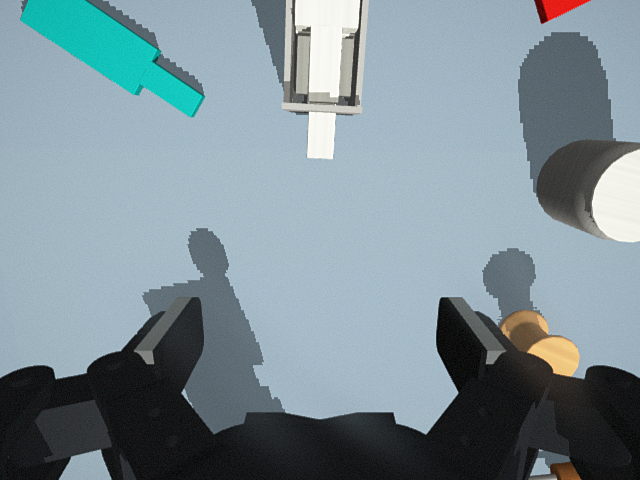

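Run:
```python
from h import *
im=cv2.imread('pics/w1.png')
a=cv2.resize(im[80:170,260:390],None,fx=6,fy=6,interpolation=cv2.INTER_CUBIC); cv2.imwrite('pics/c.png',a)
a=cv2.resize(im[0:120,260:390],None,fx=5,fy=5,interpolation=cv2.INTER_CUBIC); cv2.imwrite('pics/d.png',a)
C=cam('top')
print(unproj(C,(281,323),10),unproj(C,(272,346),10))
```

```text
[430.80380688 144.78878732  10.        ] [385.57897152 165.40853352  10.        ]
```

View pics/c.png

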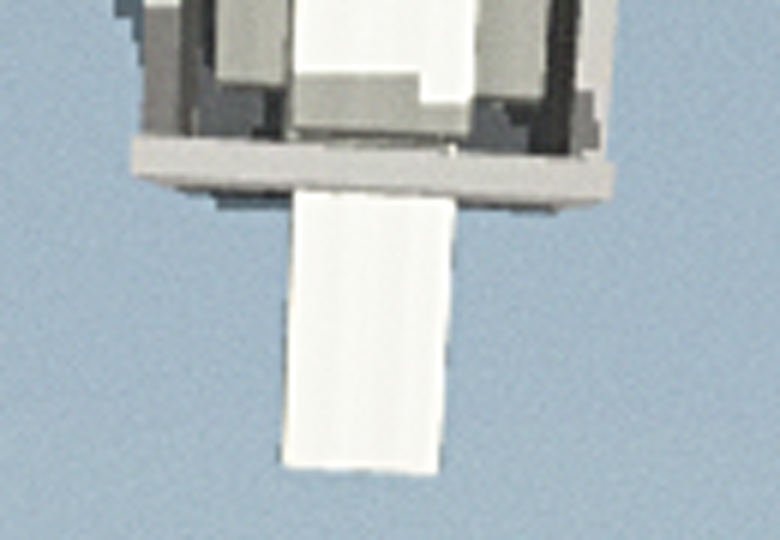

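View pics/d.png

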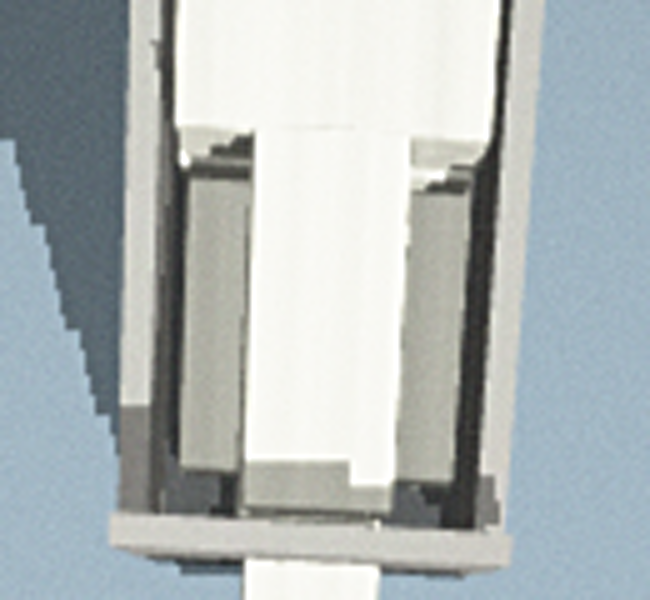

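Run:
```python
from h import *
w=np.load('w1.npy'); C=cam('wrist',dict(tcp_pos=w[:3],ee_rot=w[3:]))
f=lambda p:((p[0]+.5)/6+260-.5,(p[1]+.5)/6+80-.5)
P={}
for n,p,z in [('tipL',(284,467),35),('tipR',(438,473),35),('mL',(293,192),35),('mR',(455,199),35),('wL',(132,176),71),('wR',(611,201),71)]:
    P[n]=unproj(C,f(p),z); print(n,P[n].round(1))
print('width',np.linalg.norm(P['tipL']-P['tipR']),np.linalg.norm(P['wL']-P['wR']))
for a,b in [('tipL','mL'),('tipR','mR')]:
    d=P[a]-P[b]; print('yaw',np.degrees(np.arctan2(d[1],d[0])))
for a,b in [('tipL','tipR'),('wL','wR')]:
    d=P[b]-P[a]; print('yaw-perp',np.degrees(np.arctan2(d[1],d[0]))-90)
# top camera check
T=cam('top'); g=lambda p:((p[0]+.5)/6+180-.5,(p[1]+.5)/6+235-.5)
for n,p,z in [('tip a',(708,195),35),('tip b',(708,255),35),('wall a',(605,135),71),('wall b',(617,305),71),('wall far a',(148,137),71),('wall far b',(143,295),71)]:
    print(n,unproj(T,g(p),z).round(1))
```

```text
tipL [520.8 103.9  35. ]
tipR [540.2 103.1  35. ]
mL [522.3 137.   35. ]
mR [542.  136.1  35. ]
wL [506.  137.6  71. ]
wR [557.4 135.   71. ]
width 19.392898529916593 51.50913671044549
yaw -92.52288663253326
yaw -93.2090340990834
yaw-perp -92.32038506770603
yaw-perp -92.97241132154318
tip a [540.8 103.2  35. ]
tip b [519.9 104.3  35. ]
wall a [556.6 135.1  71. ]
wall b [499.2 134.   71. ]
wall far a [566.2 287.6  71. ]
wall far b [513. 290.  71.]
```

Run:
```python
from h import *
yaw=-2.9; u=np.array([np.cos(np.radians(-92.9)),np.sin(np.radians(-92.9)),0])
g=np.array([530.4,103.4,0])-13.5*u
g[2]=24.5
goto(g+[0,0,60],[180,0,yaw]); grip(50,60); 
move_l(g,speed=80)
o=get_obs(); print(o['t'],o['tcp_pos'],o['ee_rot'],o['wrist_force'],o['grip_width'])
grip(0,90); wait(0.2)
o=get_obs(); print(o['t'],o['tcp_pos'],o['wrist_force'],o['moment'],o['grip_width'])
for n in ('wrist','side'):
    cv2.imwrite(f'pics/g_{n}.png',get_image(n)[:,:,::-1])
```

```text
4.7667 [531.57221174 116.9170235   24.7947092 ] [-1.79995667e+02 -4.04829310e-02 -2.89987954e+00] [ 0.27888282 -0.25417589 -0.82181387] 50.011325397423015
5.5 [531.0214404  116.87995504  24.45331945] [-0.31879711  0.3030518  -0.27691303] [-0.02608499  0.0624295   0.02622787] 0.13049816703591088
```

View pics/g_wrist.png

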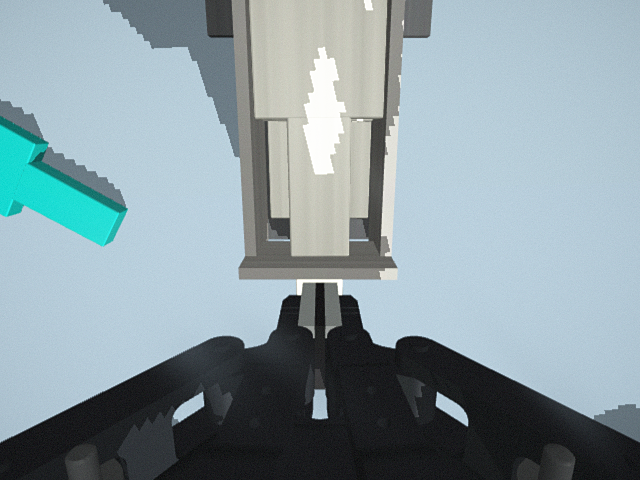

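View pics/g_side.png

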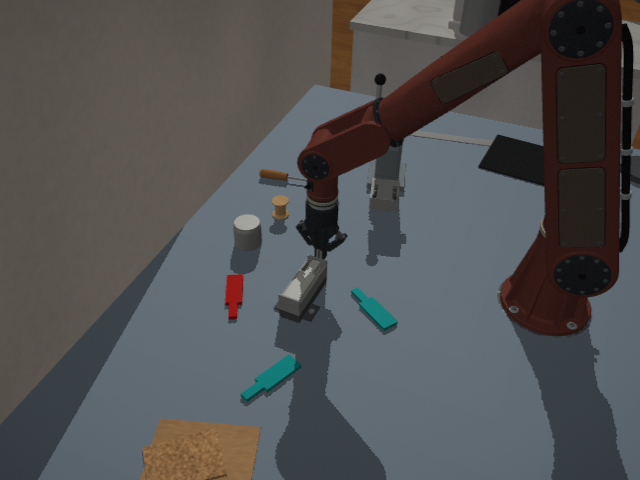

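The fingers shut to 0.1 mm, so they didn't grip the tongue. I'll back straight up and look.

Run:
```python
from h import *
o=get_obs(); C=cam('wrist',o)
print('tip expected px',proj(C,[[520.4,103.9,35],[540.2,103.1,35],[531.7,136.3,71]]).round(0))
p=o['tcp_pos']
move_l(p+[0,0,30],speed=120); 
u=np.array([-.0506,-.9987,0])
move_l([530.4-.05*60,58,100],speed=200); grip(50)
wait(.2)
o=get_obs(); im=get_image('wrist'); cv2.imwrite('pics/w2.png',im[:,:,::-1]); np.save('w2.npy',np.r_[o['tcp_pos'],o['ee_rot']]); print(o['t'],o['tcp_pos'])
```

```text
tip expected px [[297. 319.]
 [342. 318.]
 [318. 281.]]
7.2583 [527.46205917  58.02453224 100.04716502]
```

View pics/w2.png

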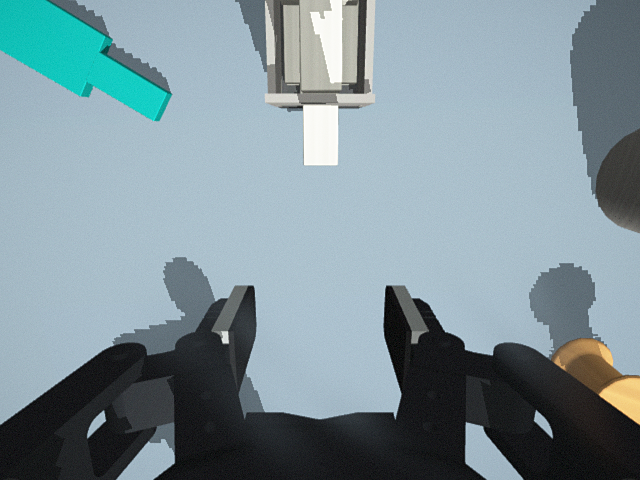

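Run:
```python
from h import *
c=get_calibration('wrist'); M=np.linalg.inv(c['mount'])
def pt(X):
    p=M[:3,:3]@np.array(X,float)+M[:3,3]; return (round(c['fx']*p[0]/p[2]+c['cx']),round(c['fy']*p[1]/p[2]+c['cy']))
for z in (0,-5,-10,-15,-20,-30):
    print(z,[pt((x,y,z)) for x in (0,25,42.5) for y in (-11,11)])
for n,r in (('g_wrist',(260,420,240,400)),('w2',(260,440,200,440)),('w1',(260,440,120,520))):
    im=cv2.imread(f'pics/{n}.png')[r[0]:r[1],r[2]:r[3]]
    im=cv2.convertScaleAbs(im,alpha=1.6,beta=20)
    cv2.imwrite(f'pics/z_{n}.png',cv2.resize(im,None,fx=3 if n=='w2' else 4 if n[0]=='g' else 2,fy=3 if n=='w2' else 4 if n[0]=='g' else 2))
```

```text
0 [(319, 258), (319, 303), (375, 258), (373, 303), (414, 258), (411, 303)]
-5 [(319, 262), (319, 308), (377, 262), (375, 308), (417, 262), (414, 308)]
-10 [(319, 266), (319, 313), (378, 266), (376, 313), (420, 266), (416, 313)]
-15 [(319, 270), (319, 319), (380, 270), (378, 318), (423, 270), (419, 318)]
-20 [(319, 275), (319, 324), (382, 275), (380, 324), (426, 274), (422, 324)]
-30 [(319, 284), (319, 337), (386, 284), (384, 337), (433, 284), (428, 337)]
```

View pics/z_w2.png

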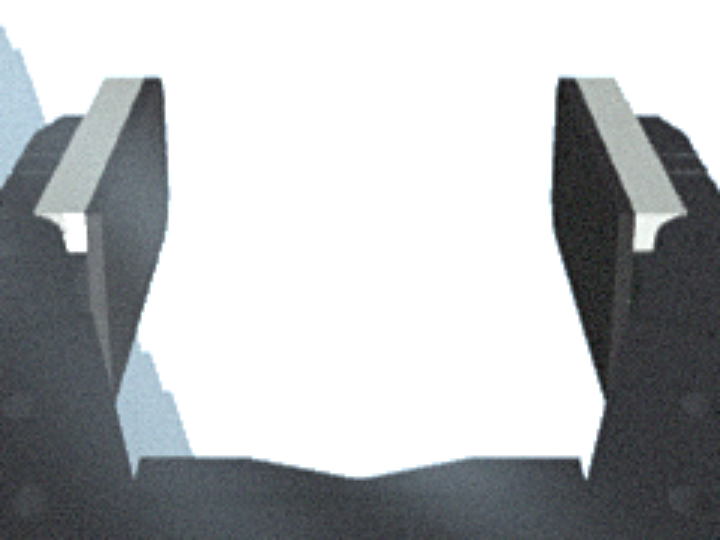

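View pics/z_g_wrist.png

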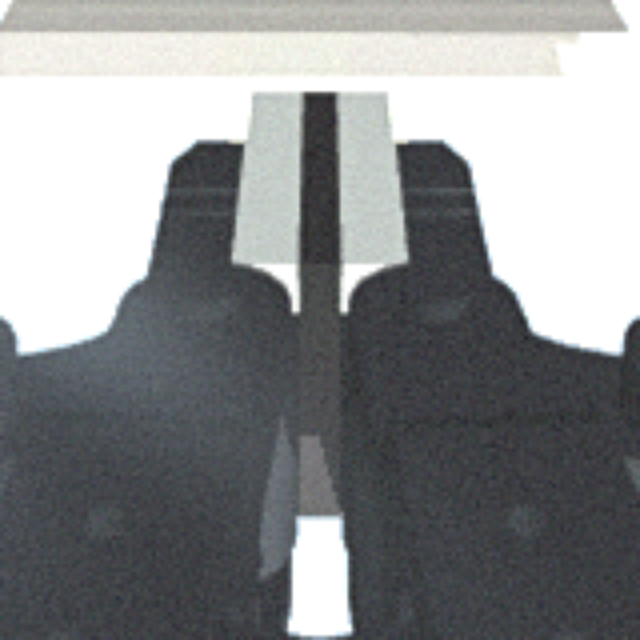

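Run:
```python
from h import *
S=cam('side')
for z in (11,24.5,35,45,55): print(z,proj(S,[[531,116.9,z]]).round(1))
print('tip',proj(S,[[530.4,103.4,35],[520.4,103.9,25],[540.4,103,35],[532,136,71]]).round(1))
im=cv2.imread('pics/g_side.png')[215:325,260:390]
cv2.imwrite('pics/z_side.png',cv2.resize(im,None,fx=6,fy=5.4,interpolation=cv2.INTER_CUBIC))
cv2.imwrite('pics/s2.png',get_image('side')[:,:,::-1])
o=get_obs();print(proj(S,[o['tcp_pos'],o['tcp_pos']+[0,0,30]]).round(1))
im=cv2.imread('pics/s2.png')[175:275,290:420]
cv2.imwrite('pics/z_s2.png',cv2.resize(im,None,fx=6,fy=6,interpolation=cv2.INTER_CUBIC))
```

```text
11 [[320.4 271. ]]
24.5 [[320.5 266.9]]
35 [[320.6 263.8]]
45 [[320.7 260.8]]
55 [[320.8 257.7]]
tip [[322.9 260.5]
 [326.4 264.7]
 [319.2 259.3]
 [317.5 257.5]]
[[331.5 229.7]
 [331.8 220.1]]
```

View pics/z_side.png

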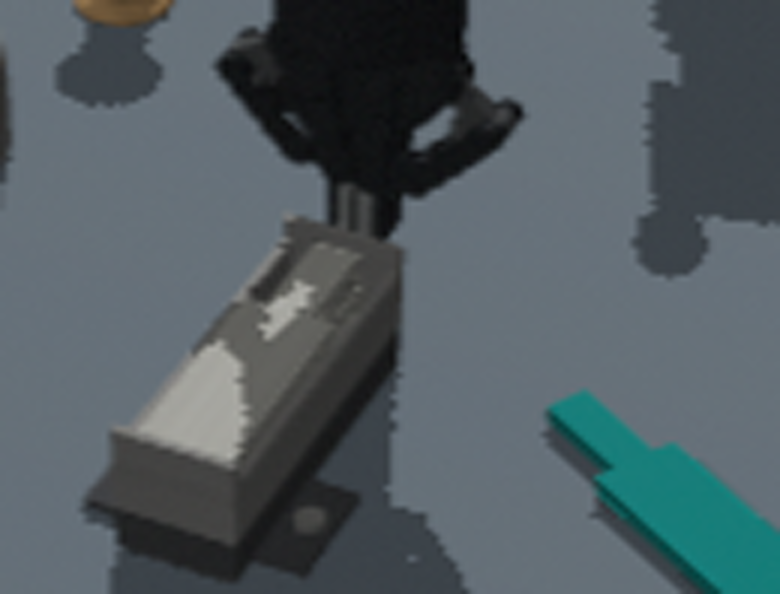

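View pics/z_s2.png

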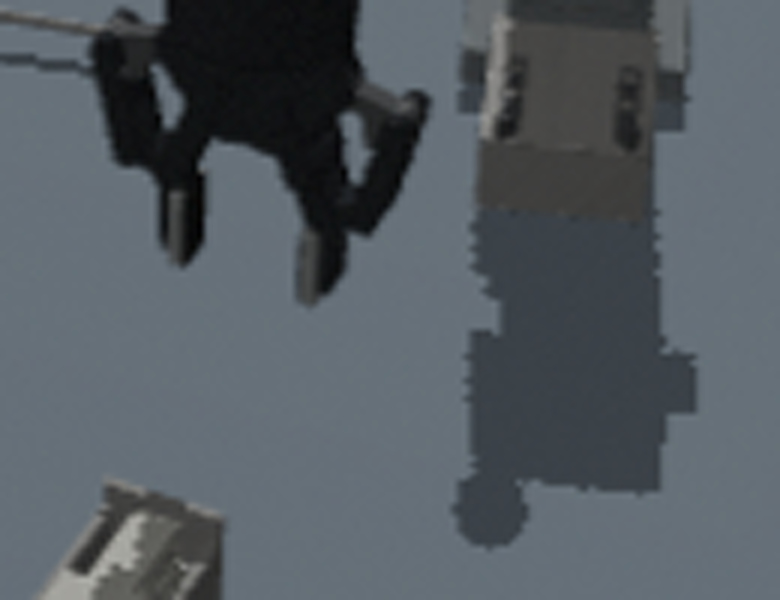

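Both the side and wrist views put the real finger ends about 26 mm short of the nominal TCP. That explains why the fingers closed above the plate. I'll check it by touching the bench gently.

```bash
cat >> h.py <<'E'
def probe(z0,zmin,step=1.5,fth=3.,speed=60):
    o=get_obs(); p=np.array(o['tcp_pos']); 
    move_l([p[0],p[1],z0],speed=120); wait(.1)
    f0=get_obs()['wrist_force'].copy(); z=z0
    while z>zmin:
        z-=step; move_l([p[0],p[1],z],speed=speed)
        o=get_obs(); f=o['wrist_force']-f0
        if abs(f[2])>fth: break
    print('probe z cmd',z,'act',o['tcp_pos'][2].round(2),'f',f.round(2),'t',o['t']); return z
E
python3 - <<'E'
from h import *
o=get_obs(); grip(22); p=o['tcp_pos']
z=probe(2,-32)
move_l([p[0],p[1],z+6],speed=80); print(get_obs()['grip_width'])
E
```

```text
probe z cmd -25.0 act -24.4 f [-1.86 -0.47  4.7 ] t 13.3083
21.77020587115861
```

Run:
```python
from h import *
yaw=-2.9; u=np.array([np.cos(np.radians(-92.9)),np.sin(np.radians(-92.9)),0])
g=np.array([530.4,103.4,0])-13.5*u
p=get_obs()['tcp_pos']
move_l([p[0],p[1],35],speed=250); grip(40)
move_l([g[0],g[1],35],speed=200)
g[2]=1.8
move_l(g,speed=90)
o=get_obs(); print(o['t'],o['tcp_pos'],o['wrist_force'],o['grip_width'])
grip(10,90); wait(.1)
o=get_obs(); print(o['t'],o['tcp_pos'],o['wrist_force'],o['moment'],o['grip_width'])
cv2.imwrite('pics/g2.png',get_image('wrist')[:,:,::-1])
```

```text
15.2 [530.53342246 116.37048999   1.12267571] [ 0.38872289 -0.14616224  0.02018239] 39.89775583503744
15.625 [531.7490822  116.77685107   2.78976138] [-1.05712964 -0.87054517  4.93780049] [-0.23420119  0.31225892  0.09313321] 16.883758547651002
```

View pics/g2.png

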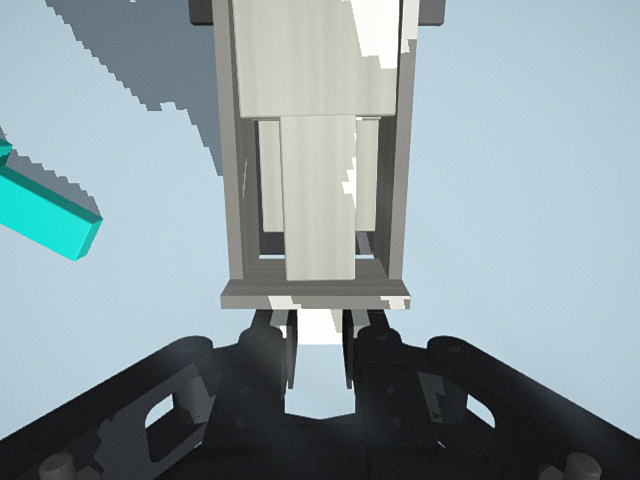

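Run:
```python
from h import *
wait(.1); o=get_obs(); print(o['t'],o['tcp_pos'],o['wrist_force'],o['moment'],o['grip_width'])
im=cv2.imread('pics/g2.png')[295:425,230:410]
cv2.imwrite('pics/z_g2.png',cv2.resize(im,None,fx=4.4,fy=4.4,interpolation=cv2.INTER_CUBIC))
```

```text
15.775 [531.73468853 116.76334234   2.77244825] [-1.59608852 -2.2732851   5.95479692] [-0.18840743  0.34045549  0.16579908] 16.821001085398173
```

View pics/z_g2.png

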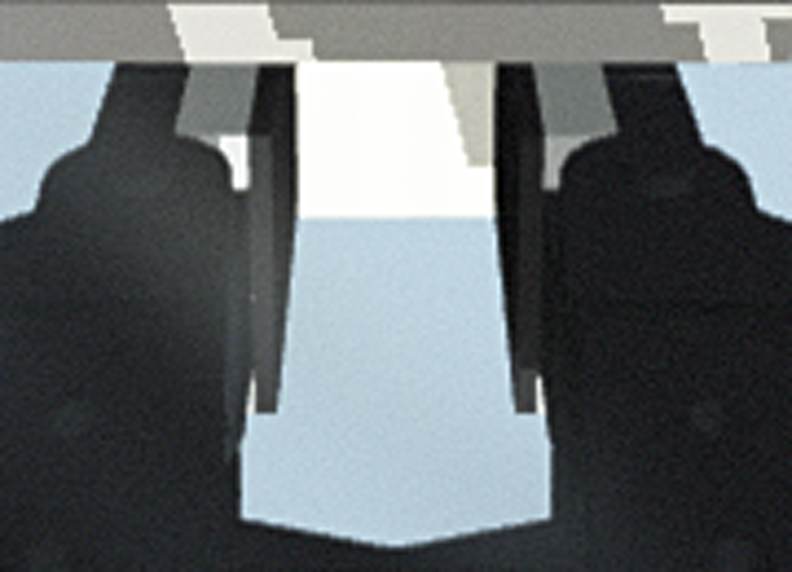

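Run:
```python
from h import *
u=np.array([np.cos(np.radians(-92.9)),np.sin(np.radians(-92.9)),0])
g=np.array([530.4,103.4,0])-13.5*u
for d in (15,60):
    q=g+d*u; q[2]=2.6
    move_l(q,speed=70); o=get_obs(); print(d,o['t'],o['tcp_pos'].round(1),o['wrist_force'].round(1),o['moment'].round(2),o['grip_width'].round(2))
cv2.imwrite('pics/g3.png',get_image('wrist')[:,:,::-1])
cv2.imwrite('pics/g3s.png',get_image('side')[215:325,260:390,::-1])
im=cv2.imread('pics/g3s.png'); cv2.imwrite('pics/g3s.png',cv2.resize(im,None,fx=5,fy=5))
```

```text
Traceback (most recent call last):
AttributeError: 'float' object has no attribute 'round'
```

```bash
cat >> h.py <<'E'
def st(tag=''):
    o=get_obs(); print(tag,'t',round(o['t'],2),'p',o['tcp_pos'].round(1),'f',o['wrist_force'].round(1),'m',o['moment'].round(2),'w',round(float(o['grip_width']),2)); return o
E
python3 - <<'E'
from h import *
u=np.array([np.cos(np.radians(-92.9)),np.sin(np.radians(-92.9)),0])
g=np.array([530.4,103.4,0])-13.5*u
st()
for d in (60,):
    q=g+d*u; q[2]=2.6
    move_l(q,speed=70); st(d)
cv2.imwrite('pics/g3.png',get_image('wrist')[:,:,::-1])
im=get_image('side')[215:325,260:390,::-1]; cv2.imwrite('pics/g3s.png',cv2.resize(im,None,fx=5,fy=5))
E
```

```text
t 16.14 p [530.7 102.6   2.8] f [0.2 4.8 1.4] m [ 0.69  0.03 -0.01] w 16.91
60 t 16.93 p [528.2  57.1   2.6] f [0.9 2.5 0.8] m [ 0.53 -0.17 -0.04] w 16.95
```

View pics/g3.png

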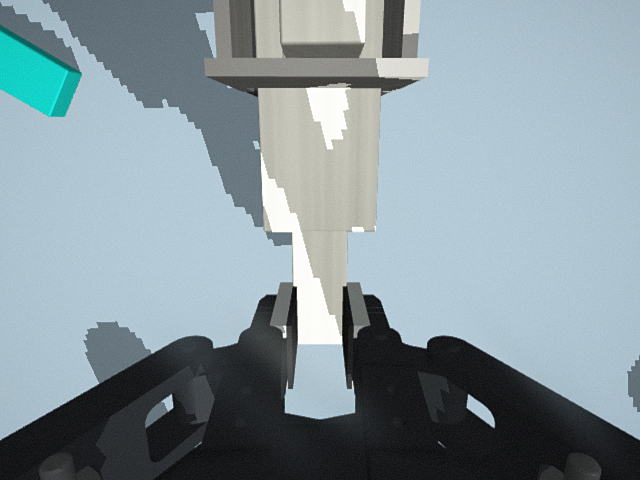

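View pics/g3s.png

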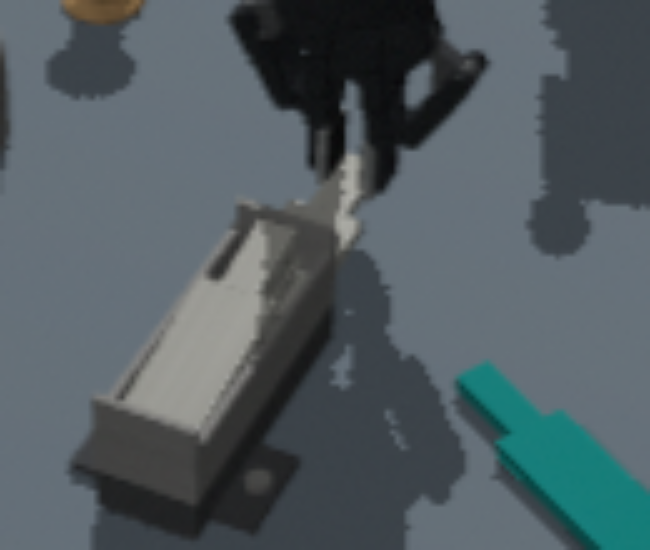

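The plate is following without slipping: its tip stays at row 345 and 60 mm is out. I'll pull it the rest of the way.

Run:
```python
from h import *
u=np.array([np.cos(np.radians(-92.9)),np.sin(np.radians(-92.9)),0])
g=np.array([530.4,103.4,0])-13.5*u
for d,s in ((105,80),(150,80)):
    q=g+d*u; q[2]=2.6
    move_l(q,speed=s); st(d)
cv2.imwrite('pics/g4.png',get_image('wrist')[:,:,::-1])
im=get_image('side')[175:325,260:400,::-1]; cv2.imwrite('pics/g4s.png',cv2.resize(im,None,fx=4,fy=4))
```

```text
105 t 17.74 p [525.5   9.9   2.4] f [ 0.7 -6.8  0. ] m [-1.2   0.08 -0.01] w 16.77
150 t 18.45 p [523.4 -33.1   2.6] f [-0.   0.3 -1.8] m [-0.05 -0.04 -0.05] w 16.38
```

View pics/g4.png

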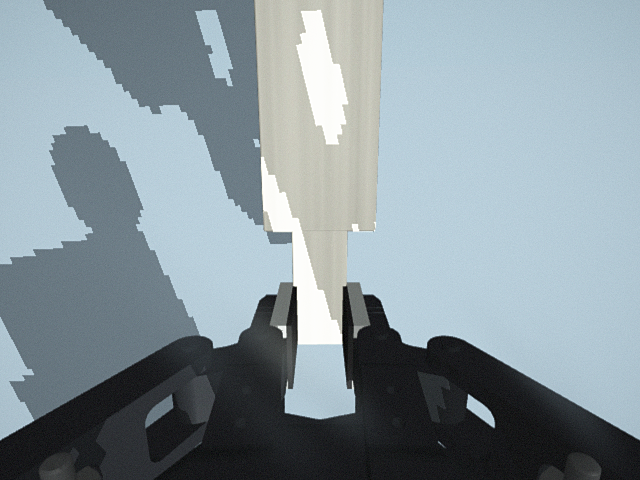

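View pics/g4s.png

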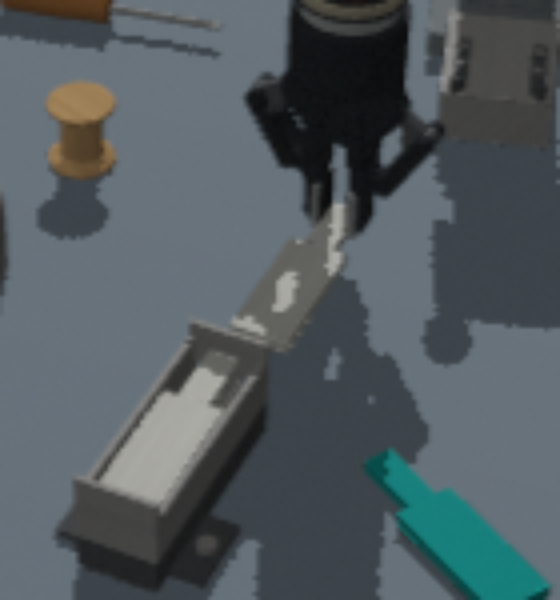

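Run:
```python
from h import *
u=np.array([np.cos(np.radians(-92.9)),np.sin(np.radians(-92.9)),0])
g=np.array([530.4,103.4,0])-13.5*u
q=g+170*u; q[2]=-12; move_l(q,speed=90); st()
for z in (-19,-20.5,-22,-22.8):
    q[2]=z; move_l(q,speed=40); o=st(z)
    if o['wrist_force'][2]>4: break
grip(30); st('rel')
q[2]=25; move_l(q,speed=150)
q2=q-60*u; 
wait(.1); o=st()
im=get_image('wrist'); cv2.imwrite('pics/w5.png',im[:,:,::-1]); np.save('w5.npy',np.r_[o['tcp_pos'],o['ee_rot']])
cv2.imwrite('pics/t5.png',get_image('top')[:,:,::-1])
im=get_image('side')[175:325,260:400,::-1]; cv2.imwrite('pics/s5.png',cv2.resize(im,None,fx=4,fy=4))
```

```text
t 18.98 p [521.8 -53.3 -12.8] f [-0.  -1.4 -1. ] m [-0.09  0.03 -0.01] w 16.97
-19 t 19.3 p [522.1 -52.6 -19.4] f [-0.1  0.4 -0.5] m [-0.03 -0.02  0.02] w 16.89
-20.5 t 19.55 p [522.5 -52.8 -20.5] f [ 0.  -0.2 -1.7] m [-0.04 -0.02 -0.04] w 16.68
-22 t 19.8 p [522.7 -52.9 -21.9] f [ 0.4 -0.6 -0.8] m [ 0.06 -0.05 -0.  ] w 17.19
-22.8 t 20.05 p [522.7 -52.9 -22.2] f [-1.2  0.8  4. ] m [0.1  0.29 0.01] w 17.08
rel t 20.33 p [522.4 -52.9 -23. ] f [-0.2  0.  -0.2] m [-0.04  0.02 -0.  ] w 30.05
 t 20.9 p [521.3 -52.6  23.8] f [-0.1  0.7  0.4] m [-0.04  0.01 -0.02] w 29.98
```

View pics/w5.png

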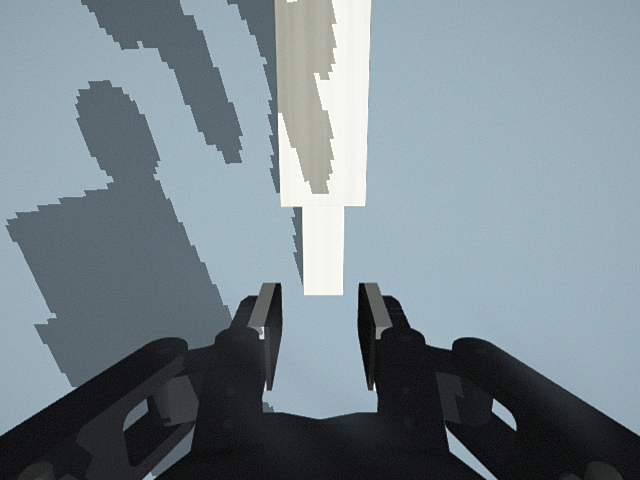

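View pics/s5.png

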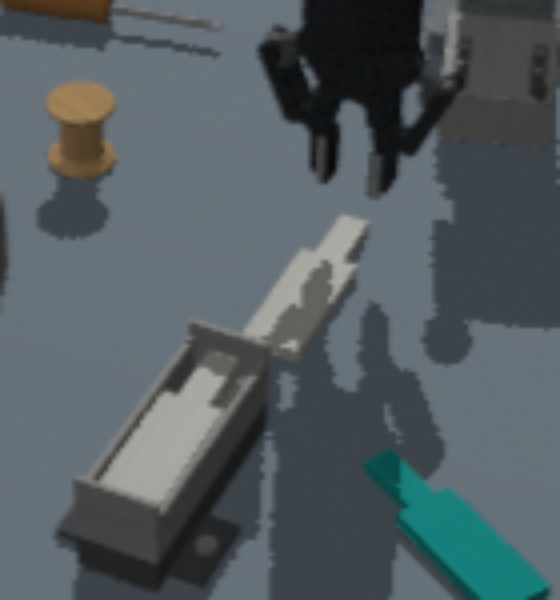

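View pics/t5.png

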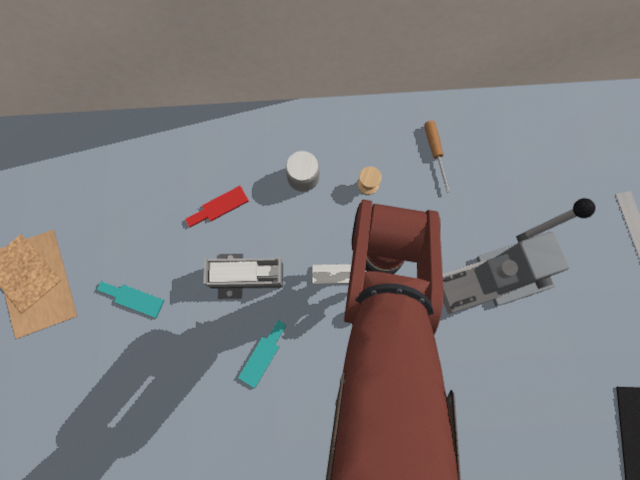

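Run:
```python
from h import *
w=np.load('w5.npy'); C=cam('wrist',dict(tcp_pos=w[:3],ee_rot=w[3:]))
P=[unproj(C,p,10) for p in [(280.5,206),(366.5,206),(303,295),(343.5,295),(275,2),(371.5,2)]]
print([p.round(1) for p in P])
sh=(P[0]+P[1])/2; tp=(P[2]+P[3])/2; d=tp-sh; bk=(P[4]+P[5])/2
print('widths',np.linalg.norm(P[0]-P[1]),np.linalg.norm(P[2]-P[3]),'tonguelen',np.linalg.norm(d),'yaw',np.degrees(np.arctan2(d[1],d[0])), 'yaw long',np.degrees(np.arctan2(*(tp-bk)[[1,0]])),'tip',tp)
T=cam('top'); g=lambda p:((p[0]+.5)/4+425-.5,(p[1]+.5)/4+190-.5)
Q={}
for n,p,z in [('f1',(70,349),40),('f2',(106,489),40),('f1b',(45,352),0),('f2b',(97,495),0),('c1',(383,210),230),('c2',(520,170),230),('c3',(575,315),230),('c4',(440,358),230)]:
    Q[n]=unproj(T,g(p),z); print(n,Q[n].round(1))
d=lambda a,b:(np.linalg.norm(Q[a]-Q[b]).round(1),np.degrees(np.arctan2(*(Q[b]-Q[a])[[1,0]])).round(1))
print(d('f1','f2'),d('c1','c4'),d('c1','c2'),d('c4','c3'))
print((Q['f1']+Q['f2'])/2,(Q['c1']+Q['c4'])/2)
print('cam',-T[1].T@T[2])
im=cv2.imread('pics/top0.png')[255:325,430:500]
cv2.imwrite('pics/z_p.png',cv2.resize(im,None,fx=8,fy=8,interpolation=cv2.INTER_CUBIC))
```

```text
[array([504.8, -19.8,  10. ]), array([545. , -21.9,  10. ]), array([512.5, -65.4,  10. ]), array([532.6, -66.5,  10. ]), array([509.3,  64.9,  10. ]), array([548.7,  62.9,  10. ])]
widths 40.172185751595535 20.179323105180774 tonguelen 45.14932082125259 yaw -92.97703070982847 yaw long -92.83131126035049 tip [522.55462781 -65.94352701  10.        ]
f1 [ 499.5 -191.2   40. ]
f2 [ 427.4 -200.6   40. ]
f1b [ 504.9 -187.7    0. ]
f2b [ 427.9 -205.8    0. ]
c1 [ 521.3 -284.3  230. ]
c2 [ 534.7 -345.5  230. ]
c3 [ 470.8 -357.6  230. ]
c4 [ 456.6 -298.   230. ]
(np.float64(72.7), np.float64(-172.6)) (np.float64(66.1), np.float64(-168.0)) (np.float64(62.7), np.float64(-77.6)) (np.float64(61.3), np.float64(-76.5))
[ 463.4512507  -195.90813991   40.        ] [ 488.90476607 -291.17527685  230.        ]
cam [ 341.81070246   67.22175704 1082.45605892]
```

View pics/z_p.png

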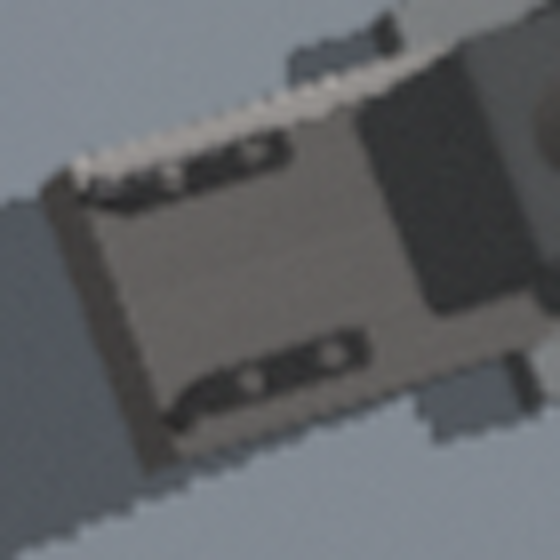

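Run:
```python
from h import *
move_l([505,-70,130],speed=300)
goto([412,-176,130],[180,0,-77]); wait(.15)
o=st()
im=get_image('wrist'); cv2.imwrite('pics/w6.png',im[:,:,::-1]); np.save('w6.npy',np.r_[o['tcp_pos'],o['ee_rot']])
cv2.imwrite('pics/t6.png',get_image('top')[:,:,::-1])
```

```text
t 22.66 p [ 412.2 -175.4  129.6] f [0.7 0.  0.3] m [-0.02  0.05  0.01] w 30.06
```

View pics/w6.png

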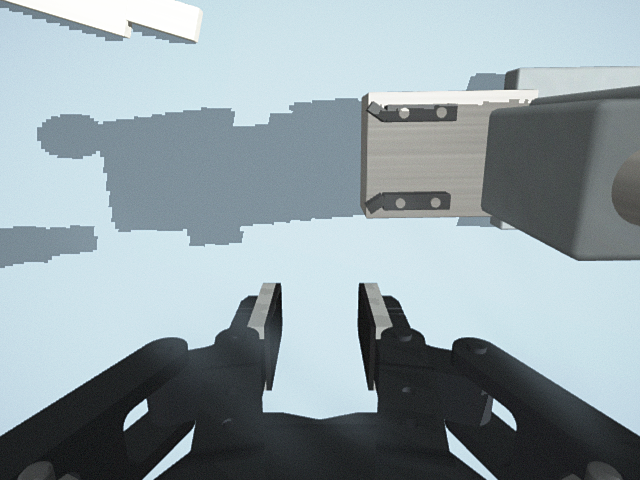

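Here the deck front edge is at column 368, rows 92–217, and the guides are at rows 104–121 and 191–211. I'll zoom in for the corners.

Run:
```python
from h import *
im=cv2.imread('pics/w6.png')[80:230,350:480]
cv2.imwrite('pics/z6.png',cv2.resize(im,None,fx=4,fy=4,interpolation=cv2.INTER_CUBIC))
```

```text
(no output)
```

View pics/z6.png

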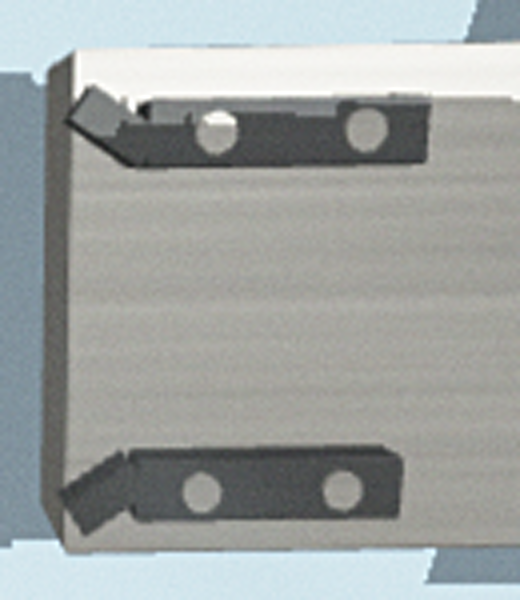

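Run:
```python
from h import *
w=np.load('w6.npy'); C=cam('wrist',dict(tcp_pos=w[:3],ee_rot=w[3:]))
g=lambda p:((p[0]+.5)/4+350-.5,(p[1]+.5)/4+80-.5)
Q={}
for n,p,z in [('f1',(76,52),40),('f2',(66,550),40),('s1',(515,44),40),('s2',(515,547),40),('u1',(130,166),52),('u2',(428,164),52),('l1',(132,461),52),('l2',(400,459),52),('lb1',(132,450),40),('lb2',(385,447),40)]:
    Q[n]=unproj(C,g(p),z); print(n,Q[n].round(1))
d=lambda a,b:(np.linalg.norm(Q[a]-Q[b]).round(1),np.degrees(np.arctan2(*(Q[b]-Q[a])[[1,0]])).round(2))
for a,b in [('f1','f2'),('f1','s1'),('f2','s2'),('u1','u2'),('l1','l2'),('lb1','lb2'),('u1','l1')]: print(a,b,d(a,b))
for ps in (-76.5,-77,-77.5):
    e=np.array([np.cos(np.radians(ps)),np.sin(np.radians(ps)),0]); n=np.array([-e[1],e[0],0])
    fc=(Q['f1']+Q['f2'])/2
    print(ps,'front c',fc.round(1),'origin',(fc+30*e).round(1)[:2],'lat deck',[(Q[k]@n).round(1) for k in('f1','f2','s1','s2')],'guides',[(Q[k]@n).round(1) for k in('u1','u2','l1','l2','lb1','lb2')],'x',[((Q[k]-fc)@e-30).round(1) for k in('u2','l2','u1','l1')])
```

```text
f1 [ 504.  -184.9   40. ]
f2 [ 427.8 -203.5   40. ]
s1 [ 520.3 -250.2   40. ]
s2 [ 445.2 -276.4   40. ]
u1 [ 489.2 -195.7   52. ]
u2 [ 499.4 -238.9   52. ]
l1 [ 446.4 -207.9   52. ]
l2 [ 456.1 -248.7   52. ]
lb1 [ 446.5 -209.8   40. ]
lb2 [ 456.3 -250.1   40. ]
f1 f2 (np.float64(78.5), np.float64(-166.26))
f1 s1 (np.float64(67.3), np.float64(-76.0))
f2 s2 (np.float64(75.0), np.float64(-76.59))
u1 u2 (np.float64(44.4), np.float64(-76.61))
l1 l2 (np.float64(42.0), np.float64(-76.55))
lb1 lb2 (np.float64(41.5), np.float64(-76.3))
u1 l1 (np.float64(44.5), np.float64(-164.11))
-76.5 front c [ 465.9 -194.2   40. ] origin [ 472.9 -223.4] lat deck [np.float64(446.9), np.float64(368.5), np.float64(447.5), np.float64(368.3)] guides [np.float64(430.0), np.float64(429.9), np.float64(385.5), np.float64(385.5), np.float64(385.2), np.float64(385.4)] x [np.float64(21.3), np.float64(20.7), np.float64(-23.1), np.float64(-21.3)]
-77 front c [ 465.9 -194.2   40. ] origin [ 472.6 -223.5] lat deck [np.float64(449.5), np.float64(371.0), np.float64(450.7), np.float64(371.6)] guides [np.float64(432.6), np.float64(432.9), np.float64(388.2), np.float64(388.5), np.float64(387.9), np.float64(388.4)] x [np.float64(21.1), np.float64(20.9), np.float64(-23.3), np.float64(-21.1)]
-77.5 front c [ 465.9 -194.2   40. ] origin [ 472.4 -223.5] lat deck [np.float64(452.0), np.float64(373.6), np.float64(453.8), np.float64(374.8)] guides [np.float64(435.2), np.float64(435.9), np.float64(390.8), np.float64(391.5), np.float64(390.5), np.float64(391.4)] x [np.float64(20.9), np.float64(21.1), np.float64(-23.5), np.float64(-20.9)]
```

Run:
```python
from h import *
grip(62)
goto([528.6,53.9,30],[180,0,-2.9])
move_l([528.6,53.9,-23.8],speed=110); st('down')
grip(30,100); wait(.1); st('gripped')
cv2.imwrite('pics/w7.png',get_image('wrist')[:,:,::-1])
move_l([528.6,53.9,0],speed=80); st('lift')
move_l([528.6,53.9,45],speed=150); st('lift')
cv2.imwrite('pics/w8.png',get_image('wrist')[:,:,::-1])
im=get_image('side')[145:305,240:420,::-1]; cv2.imwrite('pics/s8.png',cv2.resize(im,None,fx=4,fy=3.7))
```

```text
down t 24.88 p [528.9  53.5 -23.6] f [1.6 0.4 0.6] m [ 0.05 -0.01 -0.01] w 61.95
gripped t 25.34 p [530.1  53.8 -22. ] f [-1.7 -1.1  5.4] m [-0.07  0.28 -0.07] w 36.34
lift t 25.84 p [529.3  53.9   0.9] f [-0.  -0.2 -1.5] m [ 0.02 -0.01 -0.02] w 36.96
lift t 26.29 p [528.7  53.9  45. ] f [-0.2 -0.3 -2.2] m [ 0.02 -0.01  0.02] w 36.48
```

View pics/w8.png

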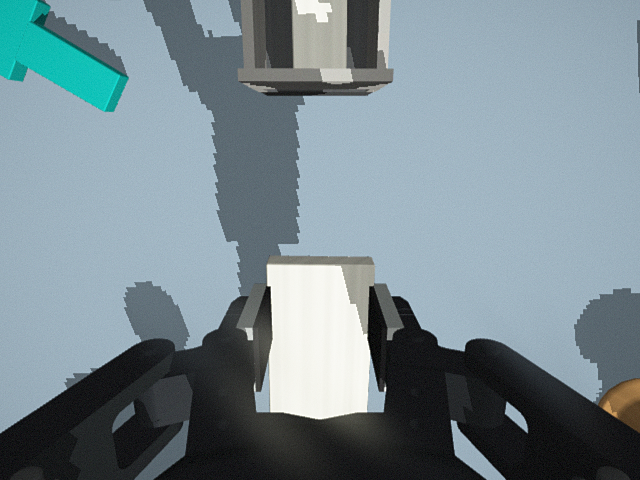

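View pics/s8.png

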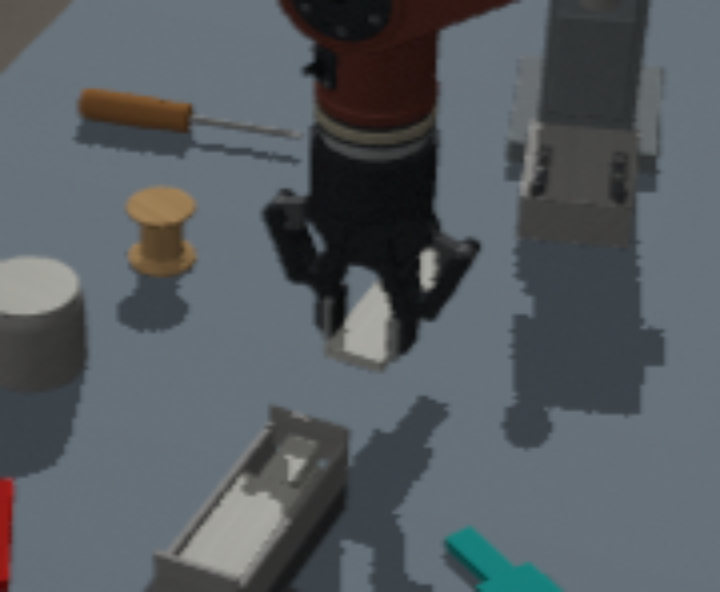

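```bash
cat >> h.py <<'E'
PY=-76.5; E=np.array([np.cos(np.radians(PY)),np.sin(np.radians(PY)),0]); O=np.array([472.7,-222.7,0])
def pp(x,z): p=O+x*E; p[2]=z; return p
E
python3 - <<'E'
from h import *
print(pp(-122,45))
goto(pp(-124,45),[180,0,13.5]); wait(.1); st('pre')
move_l(pp(-122,24),speed=80); o=st('low')
cv2.imwrite('pics/w9.png',get_image('wrist')[:,:,::-1])
im=get_image('side')[120:270,310:450,::-1]; cv2.imwrite('pics/s9.png',cv2.resize(im,None,fx=4,fy=4))
cv2.imwrite('pics/t9.png',get_image('top')[:,:,::-1])
E
```

```text
[ 444.21966561 -104.07086971   45.        ]
pre t 27.23 p [ 444.4 -101.3   44.9] f [-0.6 -0.4 -2. ] m [ 0.15 -0.   -0.02] w 36.58
low t 27.65 p [ 443.8 -103.4   23.3] f [-0.1 -0.8 -0.9] m [ 0.02  0.   -0.  ] w 36.2
```

View pics/w9.png

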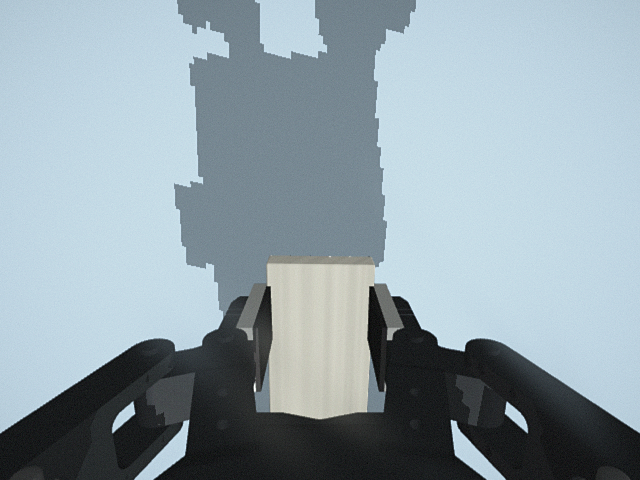

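View pics/s9.png

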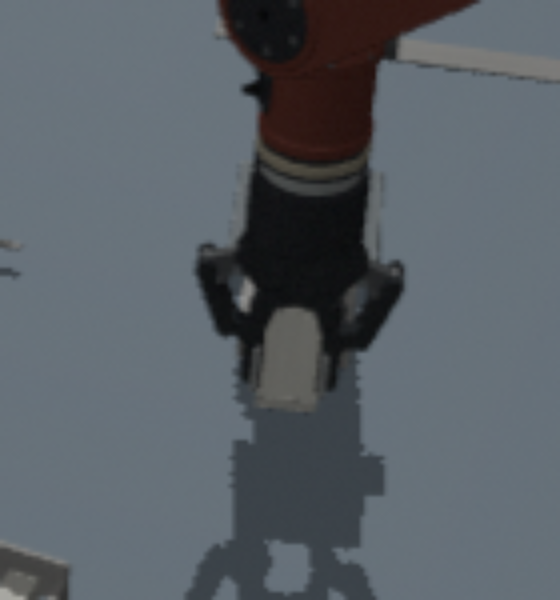

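View pics/t9.png

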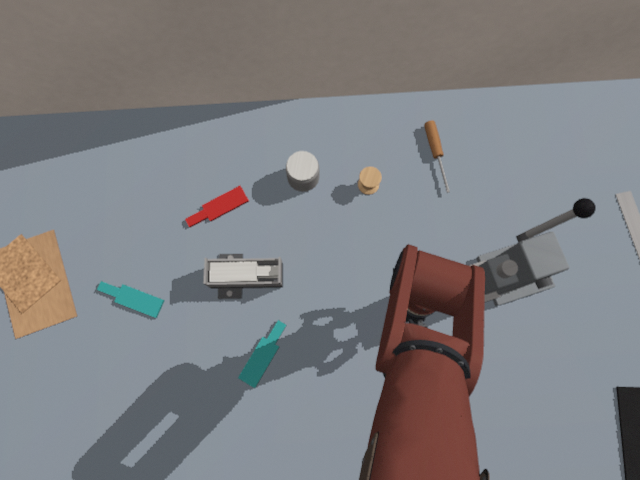

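Run:
```python
from h import *
z=24
for z in (21,19.5,18.5):
    move_l(pp(-122,z),speed=50); o=st(z)
    if o['wrist_force'][2]>2.5: break
x=-122
for x in (-105,-95,-85,-75,-65,-58,-54,-52):
    move_l(pp(x,z),speed=60); o=st(x)
    fe=o['wrist_force']@E
    if np.linalg.norm(o['wrist_force'])>12: print('stop',fe); break
cv2.imwrite('pics/w10.png',get_image('wrist')[:,:,::-1])
```

```text
21 t 28.05 p [ 444.1 -104.1   21. ] f [-0.5  0.5 -0.8] m [ 0.05 -0.04 -0.03] w 36.21
19.5 t 28.3 p [ 444.1 -104.1   19.4] f [ 1.3 -0.  -2. ] m [ 0.07 -0.01 -0.01] w 36.71
18.5 t 28.55 p [ 444.2 -104.1   18.5] f [ 0.   0.2 -1.3] m [ 0.02 -0.04 -0.05] w 36.77
-105 t 28.98 p [ 448.4 -121.1   18.6] f [ 0.3 -0.3 -0.7] m [ 0.05 -0.01 -0.  ] w 36.57
-95 t 29.3 p [ 450.7 -130.7   18.6] f [-0.7 -0.4 -0.4] m [ 0.07 -0.    0.05] w 37.08
-85 t 29.62 p [ 453.1 -140.5   18.6] f [ 0.2 -0.6 -0.6] m [ 0.07 -0.03 -0.02] w 36.72
-75 t 29.93 p [ 455.4 -150.2   18.6] f [-0.  -0.3 -0.5] m [ 0.03 -0.03  0.02] w 36.8
-65 t 30.25 p [ 457.7 -160.    18.6] f [ 0.7  0.4 -0.8] m [ 0.03  0.07 -0.03] w 36.46
-58 t 30.52 p [ 459.4 -166.7   18.6] f [ 0.   0.4 -1.5] m [ 0.03 -0.02  0.03] w 36.88
-54 t 30.77 p [ 460.2 -170.4   18.5] f [-0.1 -0.  -1. ] m [0.04 0.01 0.01] w 36.52
-52 t 31.02 p [ 460.6 -172.2   18.5] f [ 0.3 -0.6 -0.8] m [ 0.03  0.03 -0.04] w 35.97
```

View pics/w10.png

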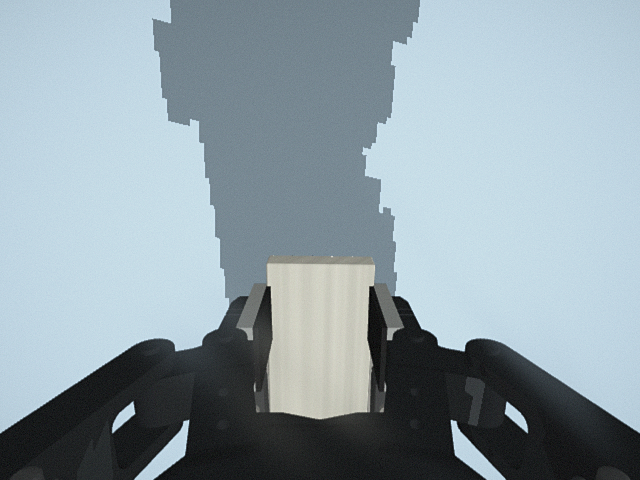

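Run:
```python
from h import *
for x in (-50.5,-49,-48,-47,-46,-45,-44,-43):
    move_l(pp(x,18.5),speed=40); o=st(x)
    fe=o['wrist_force']@E
    if fe<-6: print('contact',fe); break
print('actual x',(o['tcp_pos']-O)@E)
```

```text
-50.5 t 31.32 p [ 461.  -173.7   18.5] f [ 0.2 -0.9 -0.3] m [-0.02  0.03  0.02] w 36.91
-49 t 31.57 p [ 460.7 -173.9   18.1] f [-0.6  4.3 -0.9] m [0.83 0.02 0.14] w 36.36
-48 t 31.82 p [ 460.6 -173.9   18.1] f [-1.   6.5  1. ] m [1.32 0.04 0.17] w 36.52
contact -6.536036079213704
actual x -50.25697239472303
```

Run:
```python
from h import *
for z in (17.5,16.5,15.5):
    move_l(pp(-48.5,z),speed=30); o=st(z)
    if o['wrist_force'][2]>3: break
grip(60); st('rel')
p=get_obs()['tcp_pos']
move_l([p[0],p[1],60],speed=120)
move_l(pp(-95,90),speed=250); wait(.1)
o=st()
im=get_image('wrist'); cv2.imwrite('pics/w11.png',im[:,:,::-1]); np.save('w11.npy',np.r_[o['tcp_pos'],o['ee_rot']])
im=get_image('side')[100:250,320:460,::-1]; cv2.imwrite('pics/s11.png',cv2.resize(im,None,fx=4,fy=4))
```

```text
17.5 t 32.07 p [ 460.7 -173.9   18. ] f [-3.9  7.   6.2] m [1.24 0.37 0.14] w 36.54
rel t 32.42 p [ 461.9 -176.3   17.8] f [ 0.6  0.3 -0.1] m [-0.06  0.01  0.02] w 60.12
 t 33.41 p [ 449.9 -130.4   89. ] f [ 1.  -0.2  0.2] m [-0.    0.02 -0.  ] w 59.99
```

View pics/w11.png

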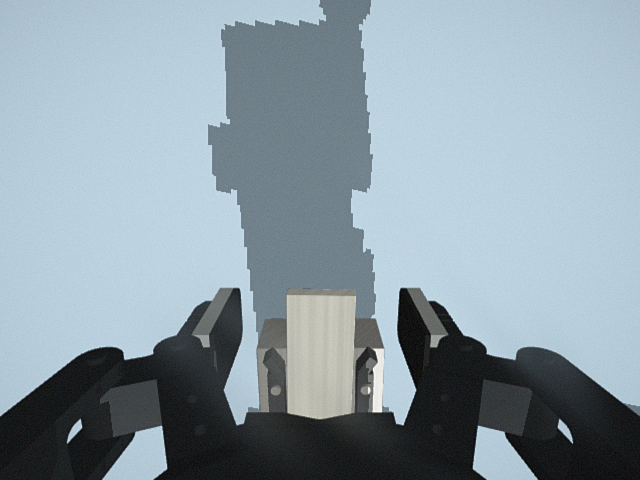

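View pics/s11.png

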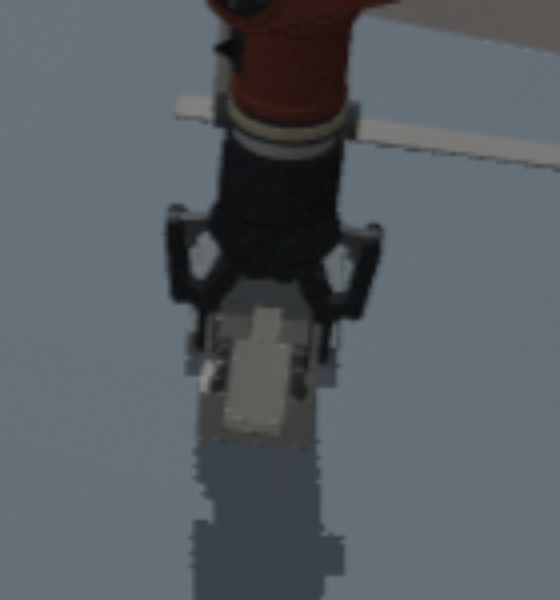

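Run:
```python
from h import *
w=np.load('w11.npy'); C=cam('wrist',dict(tcp_pos=w[:3],ee_rot=w[3:]))
for p in [(287,295.5),(355.5,295.5)]:
    P=unproj(C,p,50); print(P.round(1),'x',((P-O)@E).round(1),'lat',((P-O)@np.array([-E[1],E[0],0])).round(1))
move_l(pp(-110,130),speed=300)
goto([402,-166,130],[180,0,-77]); wait(.15)
o=st()
im=get_image('wrist'); cv2.imwrite('pics/w12.png',im[:,:,::-1]); np.save('w12.npy',np.r_[o['tcp_pos'],o['ee_rot']])
cv2.imwrite('pics/t12.png',get_image('top')[:,:,::-1])
```

```text
[ 437.9 -159.    50. ] x -70.0 lat -19.0
[ 475.7 -150.    50. ] x -70.0 lat 19.9
 t 35.24 p [ 402.  -165.9  129.8] f [ 0.4  0.4 -0.5] m [-0.01  0.    0.  ] w 59.53
```

View pics/w12.png

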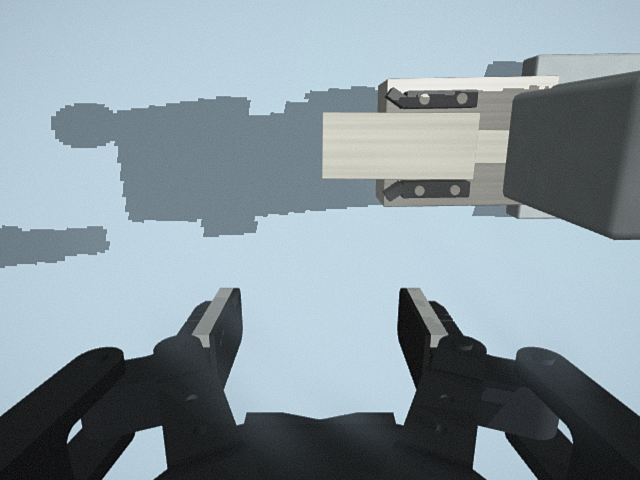

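Run:
```python
from h import *
w=np.load('w12.npy'); C=cam('wrist',dict(tcp_pos=w[:3],ee_rot=w[3:]))
im=cv2.imread('pics/w12.png')[70:220,310:520]
cv2.imwrite('pics/z12.png',cv2.resize(im,None,fx=3.8,fy=4,interpolation=cv2.INTER_CUBIC))
for n,p,z in [('far1',(322.5,113),50),('far2',(322.5,178),50),('sh1',(480,113),50),('sh2',(474,178),50),('f1',(388,80),40),('f2',(385,206),40)]:
    P=unproj(C,p,z); print(n,P.round(1),'x',((P-O)@E).round(1),'lat',((P-O)@np.array([-E[1],E[0],0])).round(1))
```

```text
far1 [ 475.6 -150.6   50. ] x -69.4 lat 19.6
far2 [ 437.7 -159.4   50. ] x -69.7 lat -19.2
sh1 [ 496.7 -242.5   50. ] x 24.9 lat 18.7
sh2 [ 458.9 -251.7   50. ] x 25.0 lat -20.2
f1 [ 503.5 -185.2   40. ] x -29.3 lat 38.7
f2 [ 427.7 -204.4   40. ] x -28.3 lat -39.5
```

View pics/z12.png

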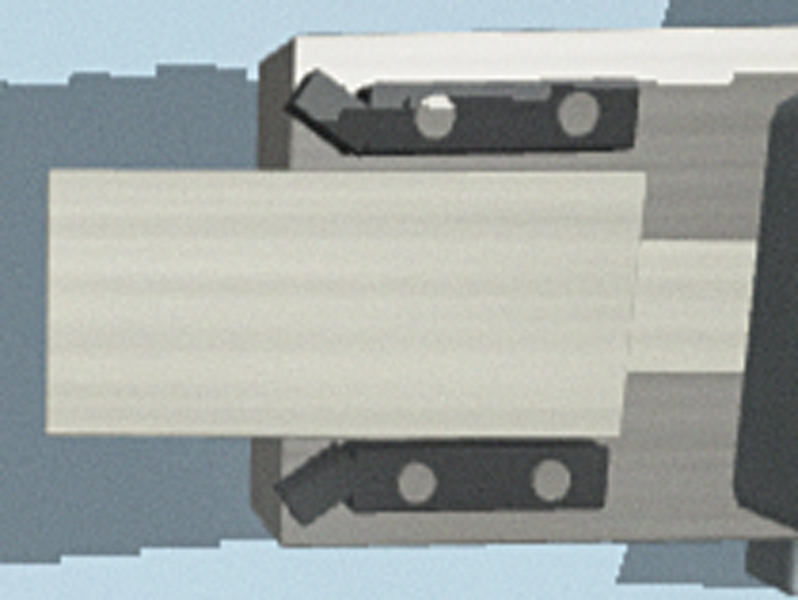

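View pics/t12.png

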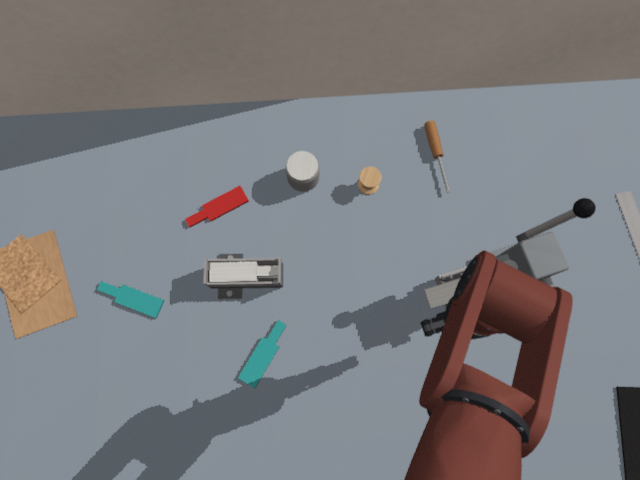

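The plate lies flat between the guides, with its far end at x ≈ -69.5 to -70 mm in the press frame (home is -70). I'll push lightly on the wide end to be sure the tip is against the stop.

Run:
```python
from h import *
grip(0,40)
goto(pp(-100,75),[180,0,13.5])
move_l(pp(-100,15),speed=120); wait(.1); f0=st()['wrist_force'].copy()
for x in np.arange(-88,-72,1.2):
    move_l(pp(x,15),speed=40); o=st(round(x,1))
    if (o['wrist_force']-f0)@E<-5: print('contact',(o['tcp_pos']-O)@E); break
move_l(pp(-105,15),speed=120); move_l(pp(-110,120),speed=250); wait(.1)
o=st(); im=get_image('wrist'); cv2.imwrite('pics/w13.png',im[:,:,::-1]); np.save('w13.npy',np.r_[o['tcp_pos'],o['ee_rot']])
```

```text
t 37.99 p [ 450.4 -126.    16. ] f [ 0.4  0.2 -0.5] m [-0.03 -0.01 -0.01] w 0.07
-88.0 t 38.44 p [ 452.3 -137.5   15.2] f [-0.3  0.  -0.7] m [0.06 0.01 0.03] w 0.05
-86.8 t 38.69 p [ 452.3 -138.2   14.9] f [-0.1 -0.1 -0.4] m [ 0.    0.   -0.01] w 0.29
-85.6 t 38.94 p [ 452.7 -139.4   15. ] f [-0.7 -0.1  0.7] m [-0.03 -0.03  0.02] w -0.23
-84.4 t 39.19 p [ 453.  -140.7   15. ] f [ 0.5 -0.2 -0.4] m [ 0.   -0.03  0.01] w -0.14
-83.2 t 39.44 p [ 453.3 -141.9   15. ] f [ 0.8 -0.5  0.3] m [-0.05 -0.03  0.02] w -0.23
-82.0 t 39.69 p [ 453.6 -143.    15. ] f [ 0.3  0.2 -0.1] m [-0.   -0.01 -0.04] w 0.12
-80.8 t 39.94 p [ 453.7 -144.    14.9] f [-0.4  0.5  0.7] m [ 0.06  0.01 -0.01] w -0.08
-79.6 t 40.19 p [ 453.6 -144.1   14.9] f [-0.8  5.3  2.5] m [0.79 0.13 0.  ] w 0.31
contact -80.86518505547585
 t 41.22 p [ 445.7 -115.5  118.4] f [-0.6 -0.6 -0.2] m [-0.03  0.02 -0.03] w 0.07
```

Run:
```python
from h import *
goto([470,-60,230],[180,0,0]); wait(.1); st()
im=get_image('side'); cv2.imwrite('pics/s14.png',cv2.resize(im[100:330,200:450,::-1],None,fx=3,fy=2.6))
t=get_image('top'); cv2.imwrite('pics/t14.png',t[:,:,::-1])
```

```text
t 41.93 p [468.3 -59.9 227.4] f [-1.3  0.5 -0.3] m [-0.01  0.01 -0.08] w -0.08
```

View pics/s14.png

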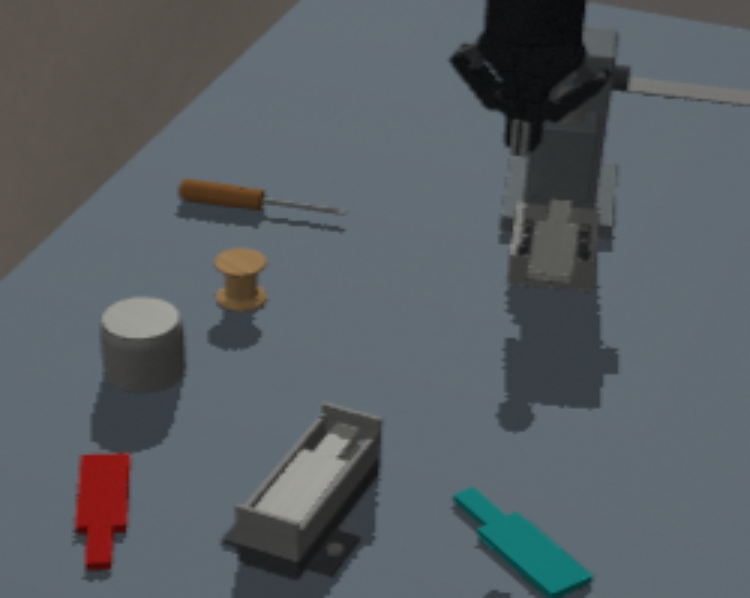

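View pics/t14.png

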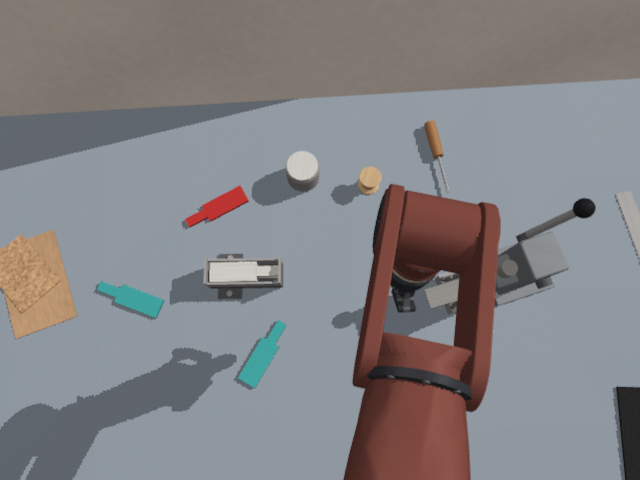

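The plate is in the press, the stack has settled in the magazine, and nothing else on the bench has moved. The robot is clear, so I'm handing in.

```bash
python3 -c "
from station import *
print(sign_off()); print(get_obs()['t'])"
```

```text
the job is handed in; nothing more can be done
None
the job is handed in; nothing more can be done
```

I drew the bottom plate out by its tongue, laid it flat on the bench and let go. I then took it again by its wide end, slid it tongue first between the punch guides to the stop, and released it. I handed the job in at about 42 s of the 58 s allowed; no verdict is given.

**Last checks:**
- **Home against the stop:** after release, the camera put the far end at x ≈ -69.4 to -70.0 mm in the press frame, where home is -70. A light push of about 5 N on the wide end met firm resistance straight away at -69.9 mm, taking the pads' half width as 11 mm.
- **Magazine:** the other plates are still in it, and they look settled in both the side and top views. I did not measure how far they dropped.
- **Other things:** the tin, spool, driver and look-alikes are where they were.

**What went wrong or disagreed:**
- **First grip missed:** the first grip closed above the tongue without disturbing anything. The real finger ends are about 24 mm short of the nominal TCP, which I confirmed by touching the bench, and I corrected for that from then on.
- **Gripper width:** it read 3–4 mm below the true plate width in both grips. I gripped with the fingertips only, so some finger flex is likely, but the plate did not slip.

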